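# Close the swab sample and hold the tube carrier ready

### The arm

A 6-joint arm with a two-finger parallel gripper is mounted at the origin on the work surface; the furniture and walls round the work are solid. World frame = base frame: x ahead of the robot, y to its left, z up, the work surface at z = 0. Lengths are in m, angles in rad, forces in N, time in s.
With the tool pointing down it reaches from about 0.275 to 0.85 m from the base axis. Payload 5.2 kg.
Tool frame: the origin (TCP) lies between the finger pads, 19 mm behind the fingertips; this is the grasp point; z points along the fingers, y is the line along which they close (so a half turn about z gives the same grasp; the last joint's range is limited). The gripper opens to 85 mm and grips with 20 to 120 N. Pads are 22 mm wide; open, the fingers measure 114 mm over their backs; the gripper's body (76 mm by 85 mm) begins 54 mm behind the grasp point. The pads swing forward as they close: fully open they stand 13 mm farther back than shut.
Start: joints at [1.004, 0.259, 1.535, -0, 1.348, -0.203], TCP at [0.196, 0.514, 0.25] pointing down, gripper open.
Joint ranges: [-3.14, 3.14], [-0.91, 2.08], [0.19, 2.58], [-1.22, 4.36], [0.22, 2.71], [-3.12, 3.12]. Speed limits (rad/s): [2.57, 2.57, 3.14, 3.14, 3.14, 3.14].

### API

Orientations are given as a 3x3 rotation matrix whose columns are the frame's x, y, z axes.
In Python, from plant import ctrl gives the robot as it stands. The module is installed in compiled form; this text tells all that it offers.
- The arm moves only by the tool move_arm, never from a script. Its argument "increments" is a list of rows, each a list of 7 numbers: the shift along the world's x, y, z in units of 0.1 m (1.0 is 0.1 m), then the turn, a rotation vector about the world's x, y, z in units of pi/4 rad (1.0 is pi/4 rad), then the opening, from 0 (shut) to 1 (fully open). A call has 1 to 10 rows; each row shifts and turns the commanded pose from where the row before left it; what a row does not reach is not made up. A row lasts 1/8 s, in which the tool goes at most 62.5 mm and 10.7 degrees, less where a joint would pass 70% of its speed; a pose out of reach is approached as far as the arm can. A call with a number of a shift or a turn outside -1 to 1 is refused whole. A call with a gripper value outside its range is refused whole. The fingers move at their own pace and stop on an object; the grip force is fixed at half the most. Time passes only in rows, so rows that do not move let the fingers close. It gives the time, the measured TCP pose, the force, the opening and the grip force at its end, in the units of the state.
- ctrl.state(): the state, without advancing time (a new reading comes with each control period).
- ctrl.read_camera(name): name is "side" or "top" or "wrist"; returns (picture, depth): 400x640x3 uint8, red, green, blue; 400x640 float32, m along the optical axis (not along the pixel's ray), 0 where there is no reading.
- ctrl.calibration(name): a dict with "camera_matrix" (3x3 intrinsics, pixels), "origin" and "rotation" of the camera in the world; the wrist camera has in their place "T_tool_cam" (4x4, takes a point from camera to tool coordinates, whose origin is the TCP and whose axes are the flange's). Camera axes: x right, y down, z forward; pixel columns grow to the right and rows downward; lengths in m; the calibration is good to about 2 mm. A picture is of the moment at which its call begins: read the wrist's pose just before it. calibration takes no time and is no camera call.
- ctrl.sign_off(): hands the job in; it is judged then, once.
Trained networks look in the newest picture that a camera, given by its name, has taken for a name from the list of things; names that differ only in an ending like _2 or _b are one class to them, and where a whole thing is asked for, a point or a joint stands for the part that bears it (a point fixed in the world has none). Each returns a list of dicts, best first, with "conf" (0 to 1); they miss things now and then, are a little off and sometimes report something else, mostly with a low value. They report only what shows in the picture. A call takes as long as a camera call.
- ctrl.boxes_of(thing, camera): "box" ([centre column, centre row, width, height] in pixels, round what is visible of it).
- ctrl.silhouettes(thing, camera): "region" (400x640 bool, what is visible of it) and "box" ([centre column, centre row, width, height] in pixels, round what is visible of it).
The state is a dict: "time_s": time; "qpos": joint angles; "joint_vel": joint speeds; "joint_torque": joint torques, N m; "position": TCP position; "tool_rot": TCP orientation; "contact_force": force on the tool from outside, world axes, zero at the start; "moment": the same for the moment, N m; "opening": finger opening in m; "gripper_force": force on a finger pad.
Only numpy, scipy, OpenCV 4.12 (cv2) and the standard library are available. Lean on these libraries where they do the work, as an engineer would, in place of code of your own. Each camera call takes 0.05 s, during which the arm holds its last target. There are 200 camera calls.

### The job

The swab hanging by its cap in the steel stand has just been wiped over this break table. Push it stick first into the one open tube of the tube carrier until its cap snaps fully home on the rim, and let go of it; then take the carrier by its handle, lift it about 10 cm clear of the table, level all the way and with all four tubes in it, and finish while still holding it there, level and still, so that I can take it from you. Leave the other things on the table where they are.

Things in the scene. Friction and masses are not known exactly. Their poses are not given: they have to be found in the camera images.
- swab: Loose 10 g swab: white ribbed cap (18 mm across, 4 to 36 mm above origin) on a collar 22 mm across, 4 mm thick; below the origin a round-nosed snap plug (12.6 mm across, 14 mm long), then a stick 5 mm across with a 7 mm bud ending 84 mm below. Origin: on the axis at the collar's underside; z up to the cap. Starts upright, hanging by the collar in the stand, about 2 mm sideways play.
- stand: Fixed bent steel stand: plate 50 mm (x) by 110 mm (y), top 115 mm above the table, on two side legs with feet (156 mm over the feet in y, 70 mm in x); two 17 mm holes at y = +30 and -30 mm, the swab hangs in the one at +y, origin level with the plate's top. Origin: at table height under the plate's middle; z up.
- carrier: Loose grey tube carrier, 170 mm (x) by 90 mm (y), about 0.4 kg plus tubes of 35 to 60 g each: bottom plate, upper plate at 55 to 60 mm with four holes at x = +-62, y = +-25 mm, a fixed handle in the middle. Origin: middle of the underside, on the table at the start; z up.
- carrier_handle (a point): Middle of the carrier's handle bar, 130 mm above the carrier's underside. The bar is 60 mm long (carrier's x), 14 mm thick (carrier's y; grip across this), 20 mm high (120 to 140 mm above the underside), on two posts at x = +-22 mm.
- open_tube: The open, empty clear tube, loose in one of the carrier's four holes: 22 mm across outside, bore 14 mm, 88 mm tall, inner floor 4 mm above its underside. Origin: middle of its underside, 5 mm above the carrier's underside; z up to the mouth.
- tube_mouth (a point): Centre of the open tube's mouth, at its rim, 93 mm above the carrier's underside. Three small sprung nubs 4 mm below the rim snap over the swab's plug: from 8 to 4 mm above home it must be pushed, with up to about 7 N, then it snaps in. Home: swab's origin level with the rim.
- closed_tube0: One of three loose tubes in the other holes of the carrier, already closed: the same clear tube, 22 mm across, with the same swab cap on it, 124 mm tall in all. Origin: middle of its underside, 5 mm above the carrier's underside.
- closed_tube1: One of three loose tubes in the other holes of the carrier, already closed: the same clear tube, 22 mm across, with the same swab cap on it, 124 mm tall in all. Origin: middle of its underside, 5 mm above the carrier's underside.
- closed_tube2: One of three loose tubes in the other holes of the carrier, already closed: the same clear tube, 22 mm across, with the same swab cap on it, 124 mm tall in all. Origin: middle of its underside, 5 mm above the carrier's underside.
- green_vial: Bystander, to be left alone: small green bottle with a black ribbed cap, 27 mm across, 75 mm tall. Origin: centre of its underside.
- mug: Bystander, to be left alone: teal stoneware mug, 81 mm across, 94 mm tall, handle to its own -y. Origin: centre of its underside.
- drink_can: Bystander, to be left alone: empty drink can, 66 mm across, 147 mm tall. Origin: centre of its underside.

How it is judged:
By the outcome, as a careful person would: the job done as asked, in the order asked, and still so for the second after the job is handed in, while the arm keeps its last pose, push and grip.
It also fails if it takes over 61 s, if anything falls off the work surface, if the arm or the gripper's body presses on something with over 40 N, if the wrist force passes 120 N, or if a joint passes its speed limit or range.

## Working session

There is one attempt and no reset: what is moved stays moved. The work goes in short steps, Python scripts to look and compute and a tool call to move; the robot and the scene stay as the last step left them, time stands still between calls to the robot, and variables do not carry over. Pictures are saved under pics/ and viewed, at most 10 in all, crops included, and the job is handed in when it is done.

Besides the shell and the picture viewer there is one more tool, called after "Request:" by a JSON object that holds its "name" and its "arguments", one argument or row to a line. move_arm: Moves the arm, as the interface text tells. Its arguments: {"type":"object","properties":{"increments":{"type":"array"}},"required":["increments"]}

```bash
mkdir -p pics; cat > h.py <<'E'
import numpy as np, cv2
from plant import ctrl
def cal(n, st=None):
    c=ctrl.calibration(n); K=np.array(c["camera_matrix"])
    if n=="wrist":
        T=np.array(c["T_tool_cam"]); R=np.array(st["tool_rot"]); 
        return K, R@T[:3,3]+np.array(st["position"]), R@T[:3,:3]
    return K,np.array(c["origin"]),np.array(c["rotation"])
def cloud(d,C):
    K,o,R=C; v,u=np.mgrid[:400,:640]
    P=np.stack([(u-K[0,2])/K[0,0]*d,(v-K[1,2])/K[1,1]*d,d],-1)
    return P@R.T+o
def proj(p,C):
    K,o,R=C; q=K@(R.T@(np.array(p)-o)); return q[:2]/q[2]
def take(n,f=None):
    st=ctrl.state(); im,d=ctrl.read_camera(n); C=cal(n,st)
    if f: cv2.imwrite("pics/"+f,im[...,::-1])
    return im,d,C,cloud(d,C)
E
python3 - <<'E'
from h import *
np.set_printoptions(precision=4,suppress=True)
ims=[]
for n in("top","side"):
    im,d,C,P=take(n); ims.append(im); print(n,C[1],C[2].tolist(),C[0][0,0])
    for t in ["swab","stand","carrier","carrier_handle","open_tube","tube_mouth","closed_tube0","green_vial","mug","drink_can"]:
        for r in ctrl.silhouettes(t,n)[:4]:
            m=r["region"]&(d>0); 
            if m.sum()<3: continue
            q=P[m]; print(t,round(r["conf"],2),np.round(r["box"]),m.sum(),np.median(q,0),np.percentile(q,2,0),np.percentile(q,98,0))
cv2.imwrite("pics/a.png",cv2.resize(np.vstack(ims)[...,::-1],(480,600))); 
cv2.imwrite("pics/t.png",ims[0][...,::-1]);cv2.imwrite("pics/s.png",ims[1][...,::-1])
print(ctrl.state())
E
```

```text
top [0.3722 0.0267 1.1739] [[0.02224847117401213, -0.9920814777557293, 0.12360965587051763], [-0.9997516411049056, -0.021918325280188236, 0.00403027604021266], [-0.0012890455645955612, -0.12366862379326658, -0.9923227347242489]] 431.2337787649785
stand 0.96 [417. 207.  59.  27.] 1234 [ 0.4925 -0.2262  0.1138] [ 0.4632 -0.3032  0.0006] [ 0.5199 -0.1619  0.1188]
carrier 0.61 [271. 179.  45.  69.] 1953 [0.5505 0.1527 0.0602] [0.4739 0.1076 0.0043] [0.6362 0.202  0.1402]
carrier_handle 0.72 [270. 178.  37.  71.] 2109 [0.5514 0.1543 0.0603] [0.4736 0.108  0.0029] [0.6384 0.2065 0.14  ]
open_tube 0.61 [265. 200.   8.  12.] 84 [0.4901 0.1698 0.119 ] [0.4833 0.1633 0.0609] [0.4996 0.1799 0.1319]
tube_mouth 0.26 [195. 136.  41.  45.] 982 [0.6763 0.3652 0.0471] [0.6159 0.3204 0.0198] [0.7095 0.3974 0.0952]
closed_tube0 0.48 [263. 203.  10.  13.] 83 [0.4898 0.1698 0.111 ] [0.4829 0.1633 0.0525] [0.4996 0.1796 0.1319]
green_vial 0.49 [368. 181.  13.   9.] 94 [ 0.5556 -0.0998  0.0598] [ 0.5476 -0.1118  0.0126] [ 0.5668 -0.0905  0.0781]
green_vial 0.31 [417. 207.  61.  29.] 1309 [ 0.4914 -0.2235  
[... 2190 characters left out ...]
] [0.6749 0.2426 0.131 ]
drink_can 0.2 [331. 159.   7.  14.] 78 [0.614  0.1839 0.0798] [0.606  0.1795 0.0604] [0.6246 0.2008 0.0954]
{'time_s': 1.1, 'qpos': array([ 1.0042,  0.2586,  1.535 ,  0.    ,  1.348 , -0.2028]), 'joint_vel': array([-0.0007,  0.0015, -0.0001, -0.0005, -0.0014, -0.0006]), 'joint_torque': array([ -0.0006, -44.5946, -29.0896,  -0.0005,   0.0009,  -0.    ]), 'position': array([0.1957, 0.514 , 0.25  ]), 'tool_rot': array([[-0.9346,  0.3558, -0.    ],
       [ 0.3558,  0.9346, -0.0001],
       [ 0.    , -0.0001, -1.    ]]), 'contact_force': array([ 0.0594, -0.3464, -0.3292]), 'moment': array([ 0.0085, -0.0141,  0.0538]), 'gripper_force': 0.0, 'opening': 0.08536073130423054}
```

View pics/t.png

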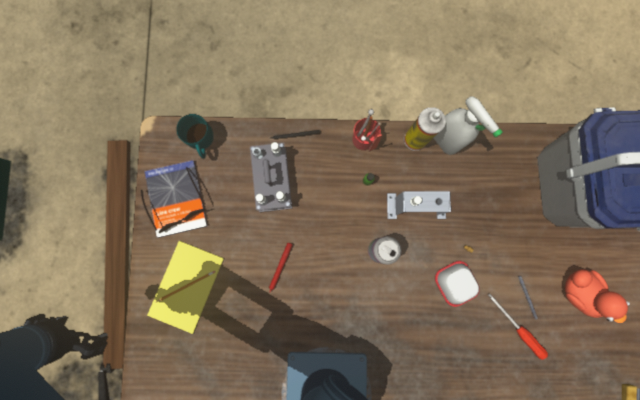

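View pics/s.png

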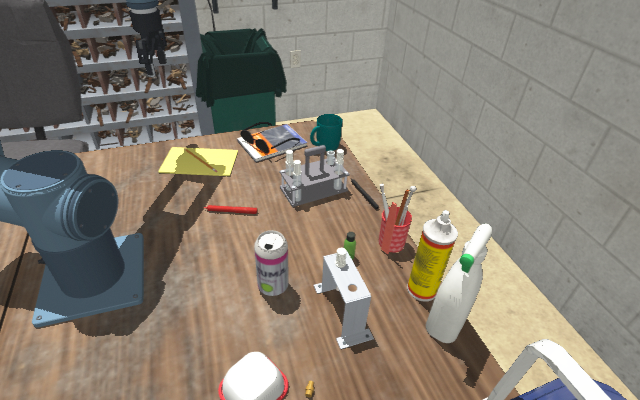

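The top view shows the carrier at (270,178), the stand at (417,203) with the swab cap at (417,200), and the can at (386,249). The side view shows the open tube at (331,157), the far-right one, and the swab at (341,256). Moving above the swab for a close look.

Request:
{"name": "move_arm", "arguments": {
  "increments": [
    [0.2, -0.5, 0.03, 0, 0, 0.05, 1],
    [0.2, -0.5, 0.03, 0, 0, 0.05, 1],
    [0.2, -0.5, 0.03, 0, 0, 0.05, 1],
    [0.2, -0.5, 0.03, 0, 0, 0.05, 1],
    [0.2, -0.5, 0.03, 0, 0, 0.05, 1],
    [0.2, -0.5, 0.03, 0, 0, 0.05, 1],
    [0.2, -0.5, 0.03, 0, 0, 0.05, 1],
    [0.2, -0.5, 0.03, 0, 0, 0.05, 1],
    [0.2, -0.5, 0.03, 0, 0, 0.05, 1],
    [0.2, -0.5, 0.03, 0, 0, 0.05, 1]
  ]
}}

```text
time_s: 2.35
position: [0.3961, 0.0122, 0.2805]
tool_rot: [[-1.0, -0.03, 0.001], [-0.03, 1.0, -0.0], [-0.001, -0.0, -1.0]]
contact_force: [0.3, 0.6, -0.3]
opening: 0.0849
gripper_force: 0.0
```

Request:
{"name": "move_arm", "arguments": {
  "increments": [
    [0.2, -0.5, 0.05, 0, 0, 0.05, 1],
    [0.2, -0.5, 0.05, 0, 0, 0.05, 1],
    [0.2, -0.5, 0.05, 0, 0, 0.04, 1],
    [0.2, -0.5, 0.05, 0, 0, 0, 1],
    [0, 0, 0, 0, 0, 0, 1]
  ]
}}

```text
time_s: 2.98
position: [0.4766, -0.1895, 0.2996]
tool_rot: [[-0.991, -0.134, 0.0], [-0.134, 0.991, -0.001], [-0.0, -0.001, -1.0]]
contact_force: [0.4, -0.0, -0.2]
opening: 0.0852
gripper_force: 0.0
```

```bash
python3 - <<'E'
from h import *
np.set_printoptions(precision=4,suppress=True)
im,d,C,P=take("wrist","w1.png"); s=ctrl.state(); print(s["time_s"],s["position"],s["tool_rot"],s["qpos"],C[1])
for t in ["swab","stand"]:
    for r in ctrl.silhouettes(t,"wrist")[:3]:
        m=r["region"]&(d>0); q=P[m]; print(t,round(r["conf"],2),np.round(r["box"]),m.sum(),np.median(q,0),np.percentile(q,2,0),np.percentile(q,98,0))
z=P[...,2]; near=(d>0)&(abs(P[...,0]-.49)<.05)&(abs(P[...,1]+.21)<.05)
def circ(m):
    c=cv2.findContours(m.astype(np.uint8),0,1)[0]; return c
for lo,hi in((.146,.156),):
    m=near&(z>lo)&(z<hi); q=P[m]; print("cap top",m.sum(),q.mean(0),q.min(0),q.max(0))
im,d,C,P=take("top"); z=P[...,2]; 
m=(d>0)&(z>.05)&(z<.066)&(abs(P[...,0]-.555)<.12)&(abs(P[...,1]-.15)<.1)
print("carrier",cv2.minAreaRect(P[m][:,:2].astype(np.float32)*1000))
m=(d>0)&(z>.133)&(z<.146)&(abs(P[...,0]-.555)<.05)&(abs(P[...,1]-.15)<.04)
print("handle",cv2.minAreaRect(P[m][:,:2].astype(np.float32)*1000))
E
```

```text
3.025 [ 0.4758 -0.1874  0.2995] [[-0.9907 -0.1358 -0.0008]
 [-0.1358  0.9907  0.0007]
 [ 0.0007  0.0008 -1.    ]] [-0.5936  0.1595  1.5399  0.0001  1.4432 -2.3006] [ 0.4052 -0.1987  0.4232]
swab 0.75 [303. 206.  20.  24.] 406 [ 0.4891 -0.2058  0.1497] [ 0.4842 -0.2141  0.1177] [ 0.5003 -0.1971  0.1517]
stand 0.57 [284. 183. 120.  75.] 5278 [ 0.4892 -0.2376  0.1145] [ 0.4647 -0.3051  0.0017] [ 0.5201 -0.1608  0.1162]
stand 0.32 [581. 311.  40.  28.] 593 [0.6148 0.1854 0.0824] [0.6064 0.1808 0.0575] [0.6265 0.2007 0.0933]
cap top 263 [ 0.4932 -0.2061  0.1504] [ 0.4852 -0.2151  0.1465] [ 0.5021 -0.1974  0.1525]
carrier ((558.337646484375, 157.71824645996094), (170.49221801757812, 90.41865539550781), 7.828503131866455)
handle ((557.7667236328125, 157.54171752929688), (58.77937698364258, 13.841109275817871), 7.744117259979248)
```

View pics/w1.png

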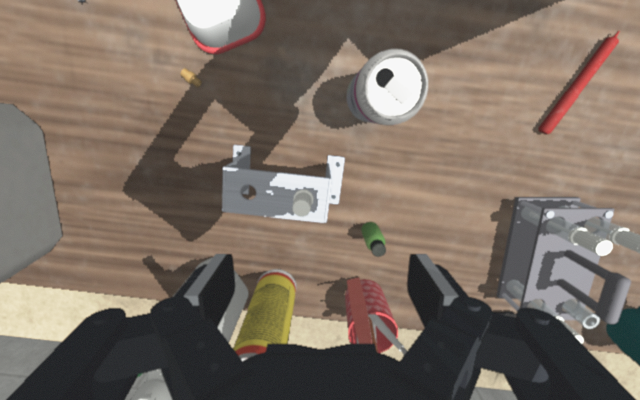

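The wrist view shows the cap at (303,203) in the stand and the carrier at the right. The swab is at about (0.4935, -0.206), and the tool yaw already matches the carrier. Descending and gripping.

Request:
{"name": "move_arm", "arguments": {
  "increments": [
    [0.09, -0.1, -0.2, 0, 0, 0, 0.6],
    [0.09, -0.1, -0.4, 0, 0, 0, 0.6],
    [0, 0, -0.4, 0, 0, 0, 0.6],
    [0, 0, -0.4, 0, 0, 0, 0.6],
    [0, 0, -0.22, 0, 0, 0, 0.6],
    [0, 0, 0, 0, 0, 0, 0.6],
    [0, 0, 0, 0, 0, 0, 0.6]
  ]
}}

```text
time_s: 4.05
position: [0.4943, -0.2056, 0.1394]
tool_rot: [[-0.99, -0.14, 0.002], [-0.14, 0.99, -0.001], [-0.001, -0.001, -1.0]]
contact_force: [-0.5, 0.3, 0.4]
opening: 0.0509
gripper_force: 0.0
```

```bash
python3 - <<'E'
from h import *
np.set_printoptions(precision=4,suppress=True)
im,d,C,P=take("wrist","w2.png"); s=ctrl.state(); print(s["time_s"],s["position"],s["tool_rot"],s["contact_force"])
z=P[...,2]; near=(d>0)&(abs(P[...,0]-.493)<.02)&(abs(P[...,1]+.206)<.02)
m=near&(z>.146)&(z<.156); q=P[m]; print("cap top",m.sum(),q.mean(0),q.min(0),q.max(0)); print(proj(s["position"],C))
E
```

```text
4.1 [ 0.4945 -0.2059  0.1396] [[-0.9903 -0.1393  0.0023]
 [-0.1393  0.9903 -0.0015]
 [-0.0021 -0.0018 -1.    ]] [-0.2519  0.2347 -0.05  ]
cap top 1301 [ 0.4925 -0.2063  0.1503] [ 0.4842 -0.2153  0.146 ] [ 0.5024 -0.1969  0.1524]
[318.8926 274.8984]
```

View pics/w2.png

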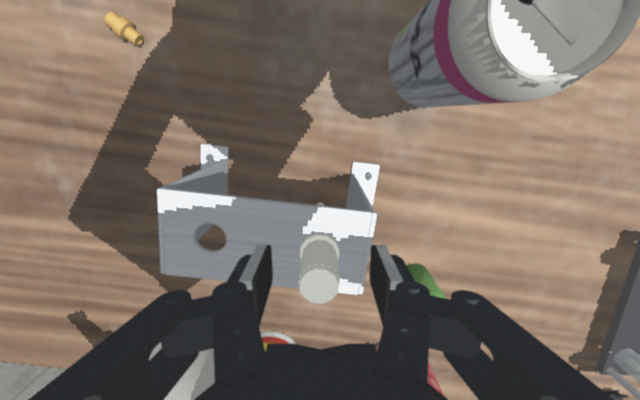

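The wrist view shows the cap at (319,270), centred between the pads. Closing, then lifting.

Request:
{"name": "move_arm", "arguments": {
  "increments": [
    [0, 0, 0, 0, 0, 0, 0],
    [0, 0, 0, 0, 0, 0, 0],
    [0, 0, 0, 0, 0, 0, 0],
    [0, 0, 0, 0, 0, 0, 0],
    [0, 0, 0, 0, 0, 0, 0],
    [0, 0, 0, 0, 0, 0, 0]
  ]
}}

```text
time_s: 4.85
position: [0.4941, -0.2062, 0.139]
tool_rot: [[-0.99, -0.138, 0.001], [-0.138, 0.99, -0.001], [-0.001, -0.001, -1.0]]
contact_force: [-0.7, 1.7, 6.4]
opening: 0.0165
gripper_force: 58.4
```

```bash
python3 - <<'E'
from h import *
s=ctrl.state(); print(s["time_s"],s["position"],s["opening"],s["gripper_force"],s["contact_force"])
E
```

```text
4.85 [ 0.49410855 -0.20624457  0.13899593] 0.016538874827716023 58.424089550971985 [-0.65136014  1.70453538  6.3772056 ]
```

Request:
{"name": "move_arm", "arguments": {
  "increments": [
    [0, 0, 0.1, 0, 0, 0, 0],
    [0, 0, 0.3, 0, 0, 0, 0],
    [0, 0, 0.4, 0, 0, 0, 0],
    [0, 0, 0.4, 0, 0, 0, 0],
    [0, 0, 0.4, 0, 0, 0, 0],
    [0, 0, 0.2, 0, 0, 0, 0]
  ]
}}

```text
time_s: 5.6
position: [0.4942, -0.2064, 0.3211]
tool_rot: [[-0.99, -0.138, 0.003], [-0.138, 0.99, -0.002], [-0.003, -0.003, -1.0]]
contact_force: [0.3, 0.4, -0.8]
opening: 0.0166
gripper_force: 58.5
```

Request:
{"name": "move_arm", "arguments": {
  "increments": [
    [0.07, 0.2, 0, 0, 0, 0, 0],
    [0.14, 0.45, 0, 0, 0, 0, 0],
    [0.14, 0.45, 0, 0, 0, 0, 0],
    [0.14, 0.45, 0, 0, 0, 0, 0],
    [0.14, 0.45, 0, 0, 0, 0, 0],
    [0.14, 0.45, 0, 0, 0, 0, 0],
    [0.14, 0.45, 0, 0, 0, 0, 0],
    [0.14, 0.45, -0.05, 0, 0, 0, 0],
    [0.14, 0.45, -0.1, 0, 0, 0, 0],
    [0.03, 0.17, -0.1, 0, 0, 0, 0]
  ]
}}

```text
time_s: 6.85
position: [0.6158, 0.1935, 0.2925]
tool_rot: [[-0.99, -0.141, -0.0], [-0.141, 0.99, 0.0], [0.0, 0.0, -1.0]]
contact_force: [0.5, -0.2, -0.1]
opening: 0.0161
gripper_force: 58.5
```

Request:
{"name": "move_arm", "arguments": {
  "increments": [
    [0, 0, 0, 0, 0, 0, 0],
    [0, 0, 0, 0, 0, 0, 0]
  ]
}}

```text
time_s: 7.1
position: [0.6156, 0.1897, 0.2934]
tool_rot: [[-0.99, -0.138, 0.0], [-0.138, 0.99, -0.001], [0.0, -0.001, -1.0]]
contact_force: [0.4, -0.9, -0.3]
opening: 0.0161
gripper_force: 58.5
```

```bash
python3 - <<'E'
from h import *
np.set_printoptions(precision=4,suppress=True)
for n in("wrist","side","top"):
    im,d,C,P=take(n,f"c_{n}.png"); s=ctrl.state(); 
    if n=="wrist": print(s["time_s"],s["position"],s["tool_rot"],s["opening"])
    p=np.array(s["position"]); R=np.array(s["tool_rot"])
    z=P[...,2]; v=d>0
    print(n,"tcp px",proj(p,C),"bud px",proj(p-[0,0,.108],C))
    for nm,c,h in(("open",(.616,.191),.093),):
        m=v&(np.hypot(P[...,0]-c[0],P[...,1]-c[1])<.015)&(abs(z-h)<.005); q=P[m]
        if m.sum(): print(nm,m.sum(),q.mean(0),q.min(0),q.max(0))
    m=v&(abs(P[...,0]-.558)<.1)&(abs(P[...,1]-.157)<.1)&(abs(z-.058)<.007)
    if m.sum()>50: print("plate",cv2.minAreaRect(P[m][:,:2].astype(np.float32)*1000))
    m=v&(abs(P[...,0]-.558)<.04)&(abs(P[...,1]-.157)<.03)&(abs(z-.139)<.005)
    if m.sum()>20: print("bar",cv2.minAreaRect(P[m][:,:2].astype(np.float32)*1000))
    m=v&(np.hypot(P[...,0]-p[0],P[...,1]-p[1])<.02)&(z>p[2]-.115)&(z<p[2]-.045); q=P[m]
    print("stick",m.sum()); 
    for a in(-.105,-.09,-.075,-.06,-.045):
        k=q[abs(q[:,2]-p[2]-a)<.006]
        if len(k): print(a,len(k),k.mean(0),k.min(0),k.max(0))
w=cv2.imread("pics/c_wrist.png"); sd=cv2.imread("pics/c_side.png")[60:240,230:430]
cv2.imwrite("pics/cc.png",np.vstack([cv2.resize(w,(640,400))[150:],cv2.resize(sd,(640,576))[:345]]))
E
```

```text
7.15 [0.6158 0.1895 0.2938] [[-0.9906 -0.1369  0.0007]
 [-0.1369  0.9906 -0.0005]
 [-0.0006 -0.0006 -1.    ]] 0.016363763468369083
wrist tcp px [319.0922 274.876 ] bud px [319.8875 206.5326]
open 180 [0.6172 0.1919 0.0921] [0.6069 0.1814 0.0881] [0.6277 0.2024 0.0951]
plate ((560.093017578125, 158.92001342773438), (169.99114990234375, 90.20208740234375), 7.825716495513916)
bar ((559.9774169921875, 158.8279571533203), (59.439300537109375, 13.859060287475586), 7.26228141784668)
stick 226
-0.105 16 [0.6128 0.1892 0.1913] [0.6118 0.1864 0.1884] [0.6159 0.1925 0.1942]
-0.09 44 [0.6138 0.1896 0.2019] [0.6121 0.1865 0.1978] [0.6175 0.1929 0.2096]
-0.075 39 [0.6136 0.1893 0.2185] [0.6125 0.1874 0.2129] [0.6156 0.1915 0.2234]
-0.06 49 [0.6136 0.1898 0.2344] [0.6126 0.1875 0.2278] [0.6151 0.1923 0.2397]
-0.045 27 [0.6134 0.1898 0.2459] [0.6125 0.1876 0.243 ] [0.6145 0.1921 0.2486]
side tcp px [335.112   84.6877] bud px [332.6201 123.4641]
open 35 [0.6153 0.1902 0.092 ] [0.606  0.1799 0.0881] [0.6258 0.2023 0.0956]
plate ((558.2308959960938, 158.55615234375), (171.376953125, 94.6612777709961), 
[... 178 characters left out ...]
64 0.1883] [0.6161 0.1915 0.1942]
-0.09 8 [0.6141 0.1885 0.2042] [0.6122 0.187  0.1997] [0.616  0.1904 0.2089]
-0.075 7 [0.6133 0.1891 0.2179] [0.6115 0.1864 0.2144] [0.6147 0.1921 0.2212]
-0.06 6 [0.6148 0.1869 0.2345] [0.6119 0.184  0.2297] [0.6169 0.1903 0.2369]
-0.045 5 [0.6137 0.1879 0.2463] [0.6125 0.1837 0.2436] [0.6153 0.191  0.2481]
top tcp px [243.5138 130.036 ] bud px [251.4744 142.6314]
open 20 [0.6166 0.1852 0.0918] [0.6065 0.18   0.0889] [0.626  0.1907 0.0943]
plate ((559.2240600585938, 150.99765014648438), (170.17478942871094, 77.09246826171875), 7.535134315490723)
bar ((558.3325805664062, 157.36602783203125), (60.15052032470703, 13.697087287902832), 8.039872169494629)
stick 0
```

View pics/cc.png

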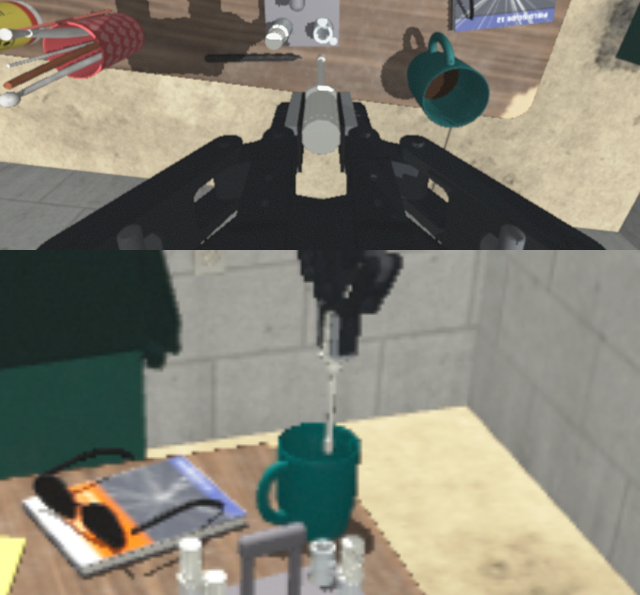

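The composite shows the stick straight below the cap at about (320,65) and the open mouth ahead at (322,30). The mouth is about 1.7 mm off in both +x and +y. Correcting, descending to just above the mouth and re-measuring.

Request:
{"name": "move_arm", "arguments": {
  "increments": [
    [0.017, 0.017, -0.1, 0, 0, 0, 0],
    [0, 0, -0.3, 0, 0, 0, 0],
    [0, 0, -0.3, 0, 0, 0, 0],
    [0, 0, -0.1, 0, 0, 0, 0],
    [0, 0, 0, 0, 0, 0, 0],
    [0, 0, 0, 0, 0, 0, 0]
  ]
}}

```text
time_s: 8.0
position: [0.6182, 0.1928, 0.2144]
tool_rot: [[-0.99, -0.138, 0.002], [-0.138, 0.99, 0.0], [-0.002, -0.0, -1.0]]
contact_force: [0.0, 0.4, -0.7]
opening: 0.0164
gripper_force: 58.5
```

```bash
cat > m.py <<'E'
from h import *
np.set_printoptions(precision=4,suppress=True)
for n in("wrist","side"):
    im,d,C,P=take(n,f"d_{n}.png"); s=ctrl.state(); 
    if n=="wrist": print(s["time_s"],s["position"],s["tool_rot"][:,2],s["contact_force"])
    p=np.array(s["position"])
    z=P[...,2]; v=d>0
    m=v&(np.hypot(P[...,0]-.617,P[...,1]-.1915)<.015)&(abs(z-.093)<.005); q=P[m]
    if m.sum(): print(n,"mouth",m.sum(),(q.min(0)+q.max(0))/2,q.min(0),q.max(0))
    m=v&(np.hypot(P[...,0]-p[0],P[...,1]-p[1])<.02)&(z>p[2]-.112)&(z<p[2]-.045); q=P[m]
    u=C[1]-p; u[2]=0; u/=np.linalg.norm(u)
    for a in(-.104,-.09,-.075,-.06,-.048):
        k=q[abs(q[:,2]-p[2]-a)<.005]
        if len(k): print(a,len(k),k.mean(0)-u*(.003 if a<-.1 else .002))
E
python3 m.py
python3 -c "
import cv2
cv2.imwrite('pics/d.png',cv2.resize(cv2.imread('pics/d_wrist.png')[130:300,220:420],(800,600)))"
```

```text
8.05 [0.6182 0.1928 0.2145] [ 0.0027  0.0003 -1.    ] [-0.479  -0.0935  0.1421]
wrist mouth 270 [0.6169 0.1921 0.0913] [0.6065 0.1818 0.0881] [0.6274 0.2025 0.0945]
-0.104 18 [0.6185 0.1929 0.1127]
-0.09 34 [0.6186 0.1928 0.124 ]
-0.075 34 [0.6184 0.1928 0.1398]
-0.06 44 [0.6183 0.1932 0.1546]
-0.048 37 [0.6182 0.1932 0.1654]
side mouth 35 [0.6154 0.1902 0.0918] [0.6054 0.1785 0.0883] [0.6254 0.202  0.0954]
-0.104 6 [0.6175 0.1945 0.1128]
-0.09 6 [0.6175 0.1927 0.1246]
-0.075 6 [0.6169 0.1935 0.1401]
-0.06 3 [0.6165 0.1933 0.1538]
-0.048 5 [0.6178 0.1929 0.1657]
```

View pics/d.png

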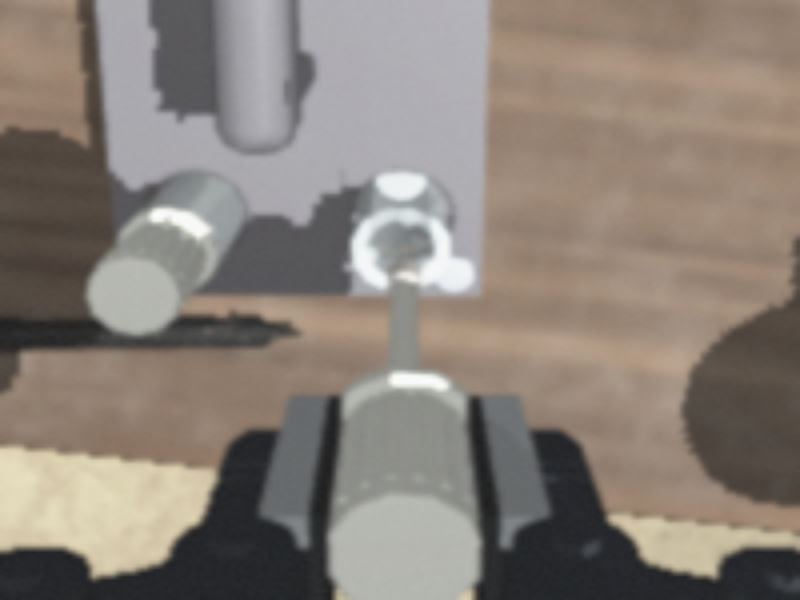

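The crop shows the bud just in front of the mouth centre at (403,250), about 1.4 mm too far in +x. I'll correct and insert the stick part-way, stopping before the plug.

Request:
{"name": "move_arm", "arguments": {
  "increments": [
    [-0.014, -0.012, 0, 0, 0, 0, 0],
    [0, 0, -0.1, 0, 0, 0, 0],
    [0, 0, -0.2, 0, 0, 0, 0],
    [0, 0, -0.2, 0, 0, 0, 0],
    [0, 0, -0.15, 0, 0, 0, 0],
    [0, 0, -0.08, 0, 0, 0, 0],
    [0, 0, 0, 0, 0, 0, 0],
    [0, 0, 0, 0, 0, 0, 0]
  ]
}}

```text
time_s: 9.1
position: [0.6165, 0.1916, 0.1408]
tool_rot: [[-0.99, -0.138, 0.001], [-0.138, 0.99, 0.0], [-0.001, -0.0, -1.0]]
contact_force: [-0.1, 0.5, 0.5]
opening: 0.0166
gripper_force: 58.5
```

```bash
python3 m.py; python3 -c "
import cv2
cv2.imwrite('pics/d2.png',cv2.resize(cv2.imread('pics/d_wrist.png')[130:300,220:420],(800,600)))"
```

```text
9.15 [0.6165 0.1916 0.1409] [ 0.0016  0.0002 -1.    ] [ 0.1949 -0.567   0.2862]
wrist mouth 382 [0.614  0.1921 0.0927] [0.6065 0.1814 0.088 ] [0.6215 0.2028 0.0973]
-0.09 40 [0.6127 0.1917 0.0532]
-0.075 192 [0.6151 0.1926 0.0654]
-0.06 186 [0.6129 0.1919 0.0809]
-0.048 381 [0.6142 0.1918 0.092 ]
side mouth 33 [0.6158 0.1903 0.0928] [0.6063 0.1801 0.0883] [0.6252 0.2005 0.0972]
-0.09 1 [0.609  0.2041 0.0554]
-0.075 44 [0.6116 0.1884 0.0641]
-0.06 27 [0.6154 0.1867 0.0815]
-0.048 31 [0.616  0.1912 0.0922]
```

View pics/d2.png

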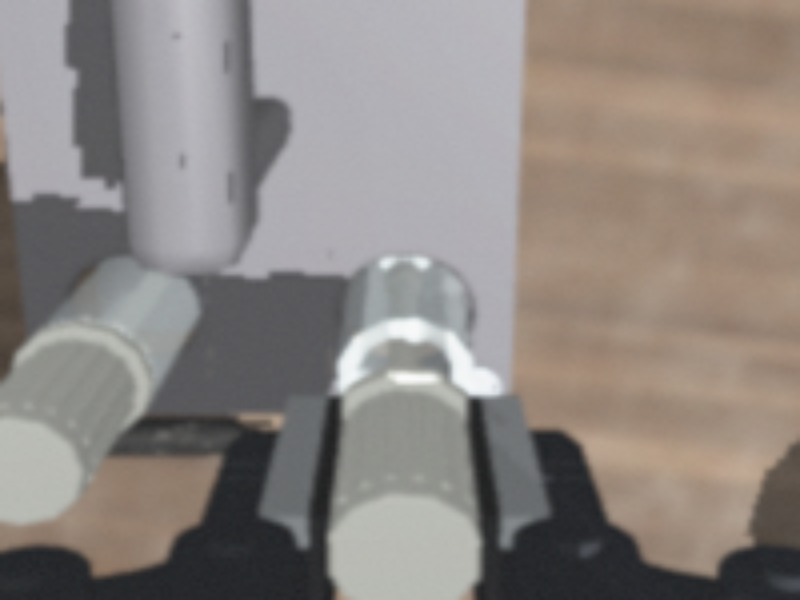

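The stick is in the mouth at (405,355), centred, with no contact force. Pushing the plug in gently.

Request:
{"name": "move_arm", "arguments": {
  "increments": [
    [0, 0, -0.05, 0, 0, 0, 0],
    [0, 0, -0.05, 0, 0, 0, 0],
    [0, 0, -0.03, 0, 0, 0, 0],
    [0, 0, -0.03, 0, 0, 0, 0],
    [0, 0, 0, 0, 0, 0, 0],
    [0, 0, 0, 0, 0, 0, 0]
  ]
}}

```text
time_s: 9.95
position: [0.616, 0.1915, 0.124]
tool_rot: [[-0.99, -0.138, -0.0], [-0.138, 0.99, -0.0], [0.0, -0.0, -1.0]]
contact_force: [-0.4, -0.0, -0.9]
opening: 0.0162
gripper_force: 58.5
```

Request:
{"name": "move_arm", "arguments": {
  "increments": [
    [0, 0, -0.02, 0, 0, 0, 0],
    [0, 0, -0.02, 0, 0, 0, 0],
    [0, 0, -0.02, 0, 0, 0, 0],
    [0, 0, 0, 0, 0, 0, 0]
  ]
}}

```text
time_s: 10.45
position: [0.6158, 0.1915, 0.1179]
tool_rot: [[-0.99, -0.138, -0.0], [-0.138, 0.99, -0.0], [0.0, 0.0, -1.0]]
contact_force: [0.5, 0.2, -0.2]
opening: 0.0158
gripper_force: 58.5
```

Request:
{"name": "move_arm", "arguments": {
  "increments": [
    [0, 0, -0.01, 0, 0, 0, 0],
    [0, 0, -0.005, 0, 0, 0, 0],
    [0, 0, 0, 0, 0, 0, 0]
  ]
}}

```text
time_s: 10.82
position: [0.6166, 0.1916, 0.1171]
tool_rot: [[-0.99, -0.138, 0.002], [-0.138, 0.99, 0.0], [-0.002, 0.0, -1.0]]
contact_force: [1.7, 0.8, 5.6]
opening: 0.0162
gripper_force: 58.7
```

Request:
{"name": "move_arm", "arguments": {
  "increments": [
    [0, 0, -0.015, 0, 0, 0, 0],
    [0, 0, -0.015, 0, 0, 0, 0],
    [0, 0, 0, 0, 0, 0, 0]
  ]
}}

```text
time_s: 11.2
position: [0.6179, 0.1919, 0.1169]
tool_rot: [[-0.99, -0.139, 0.006], [-0.138, 0.99, 0.001], [-0.006, 0.0, -1.0]]
contact_force: [-0.5, 1.1, 16.9]
opening: 0.016
gripper_force: 60.0
```

```bash
python3 - <<'E'
from h import *
im,d,C,P=take("side","e.png"); s=ctrl.state(); print(s["position"],s["contact_force"])
im,d,C,P=take("wrist","e2.png"); z=P[...,2]
m=(d>0)&(np.hypot(P[...,0]-.616,P[...,1]-.1915)<.006)&(z>.12)&(z<.15); print(np.median(z[m]),m.sum())
m=(d>0)&(np.hypot(P[...,0]-.6238,P[...,1]-.1423)<.006)&(z>.12)&(z<.15); print(np.median(z[m]),m.sum())
cv2.imwrite("pics/e3.png",np.vstack([cv2.resize(im[100:320,220:420,::-1],(500,400))[:400],]))
E
```

```text
[0.61786277 0.19186891 0.11691121] [-1.15846866  0.19487179 16.85103424]
0.12861988270297398 527
0.12867220354548775 437
```

View pics/e3.png

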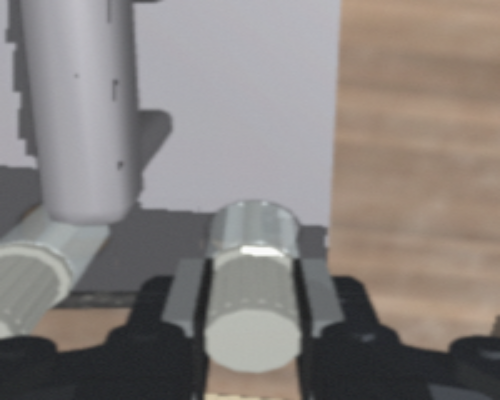

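The cap sits flush on the rim at (252,250), its top level with the neighbouring closed cap (0.1286 vs 0.1287 m), and it holds at 17 N. Unloading, releasing and rising.

Request:
{"name": "move_arm", "arguments": {
  "increments": [
    [0, 0, 0.04, 0, 0, 0, 0],
    [0, 0, 0, 0, 0, 0, 0],
    [0, 0, 0, 0, 0, 0, 0.4],
    [0, 0, 0, 0, 0, 0, 0.4],
    [0, 0, 0, 0, 0, 0, 0.4],
    [0, 0, 0, 0, 0, 0, 0.4],
    [0, 0, 0.1, 0, 0, 0, 0.4],
    [0, 0, 0.3, 0, 0, 0, 0.4],
    [0, 0, 0.4, 0, 0, 0, 0.4],
    [0, 0, 0.2, 0, 0, 0, 0.4]
  ]
}}

```text
time_s: 12.55
position: [0.617, 0.1917, 0.2211]
tool_rot: [[-0.99, -0.138, 0.004], [-0.138, 0.99, 0.001], [-0.005, -0.0, -1.0]]
contact_force: [0.1, 0.2, -0.4]
opening: 0.0343
gripper_force: 0.0
```

Request:
{"name": "move_arm", "arguments": {
  "increments": [
    [-0.2, -0.11, 0, 0, 0, 0, 0.8],
    [-0.2, -0.11, 0, 0, 0, 0, 0.8],
    [-0.18, -0.11, 0, 0, 0, 0, 0.8],
    [0, 0, 0, 0, 0, 0, 0.8],
    [0, 0, 0, 0, 0, 0, 0.8]
  ]
}}

```text
time_s: 13.18
position: [0.5588, 0.1587, 0.2183]
tool_rot: [[-0.99, -0.138, 0.002], [-0.138, 0.99, 0.0], [-0.002, 0.0, -1.0]]
contact_force: [-0.5, -1.1, 0.1]
opening: 0.0683
gripper_force: 0.0
```

```bash
cat > n.py <<'E'
from h import *
np.set_printoptions(precision=4,suppress=True)
im,d,C,P=take("wrist","f.png"); s=ctrl.state(); z=P[...,2]; v=d>0
print(s["time_s"],s["position"],s["tool_rot"],s["opening"],C[1])
m=v&(abs(P[...,0]-.558)<.04)&(abs(P[...,1]-.157)<.03)&(abs(z-.139)<.005)
print("bar",m.sum(),cv2.minAreaRect(P[m][:,:2].astype(np.float32)*1000))
c,sn=np.cos(.1366),np.sin(.1366)
for a in(-62,62):
    for b in(-25,25):
        x,y=.559+(a*c-b*sn)/1e3,.1585+(a*sn+b*c)/1e3
        m=v&(np.hypot(P[...,0]-x,P[...,1]-y)<.015)&(z>.124)&(z<.15); print(a,b,m.sum(),np.median(P[m],0) if m.sum() else "")
E
python3 n.py
```

```text
13.225 [0.5588 0.1588 0.218 ] [[-0.9904 -0.1385  0.0013]
 [-0.1385  0.9904  0.0003]
 [-0.0013  0.0001 -1.    ]] 0.06837343382995152 [0.4872 0.1492 0.3417]
bar 1389 ((559.1647338867188, 159.00860595703125), (58.546607971191406, 13.83032512664795), 7.440543174743652)
-62 -25 520 [0.5012 0.1262 0.1287]
-62 25 520 [0.4946 0.1753 0.1287]
62 -25 366 [0.6225 0.1428 0.1286]
62 25 366 [0.6151 0.1915 0.1286]
```

View pics/f.png

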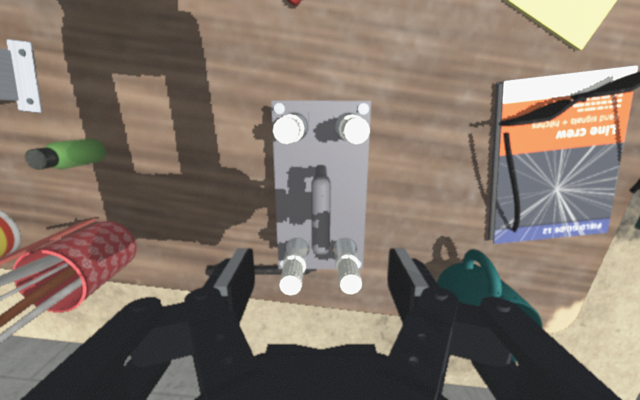

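All four caps show at the same height, at (289,128), (354,128), (291,285) and (349,283). The handle is centred under the gripper at (321,205). Descending and gripping.

Request:
{"name": "move_arm", "arguments": {
  "increments": [
    [0, 0, -0.2, 0, 0, 0, 0.8],
    [0, 0, -0.3, 0, 0, 0, 0.8],
    [0, 0, -0.3, 0, 0, 0, 0.8],
    [0, 0, -0.09, 0, 0, 0, 0.8],
    [0, 0, 0, 0, 0, 0, 0.8],
    [0, 0, 0, 0, 0, 0, 0.8]
  ]
}}

```text
time_s: 13.98
position: [0.5591, 0.1587, 0.1298]
tool_rot: [[-0.99, -0.139, 0.002], [-0.139, 0.99, 0.0], [-0.002, -0.0, -1.0]]
contact_force: [-0.1, -0.2, 0.0]
opening: 0.0679
gripper_force: 0.0
```

Request:
{"name": "move_arm", "arguments": {
  "increments": [
    [0, 0, 0, 0, 0, 0, 0],
    [0, 0, 0, 0, 0, 0, 0],
    [0, 0, 0, 0, 0, 0, 0],
    [0, 0, 0, 0, 0, 0, 0],
    [0, 0, 0, 0, 0, 0, 0],
    [0, 0, 0, 0, 0, 0, 0],
    [0, 0, 0, 0, 0, 0, 0],
    [0, 0, 0, 0, 0, 0, 0]
  ]
}}

```text
time_s: 14.98
position: [0.5583, 0.1585, 0.1291]
tool_rot: [[-0.99, -0.138, 0.001], [-0.138, 0.99, 0.0], [-0.001, -0.0, -1.0]]
contact_force: [-0.8, -1.7, 5.2]
opening: 0.0134
gripper_force: 60.0
```

Gripped at about 13.4 mm. Lifting gently in small steps.

Request:
{"name": "move_arm", "arguments": {
  "increments": [
    [0, 0, 0.03, 0, 0, 0, 0],
    [0, 0, 0.05, 0, 0, 0, 0],
    [0, 0, 0.08, 0, 0, 0, 0],
    [0, 0, 0.1, 0, 0, 0, 0],
    [0, 0, 0.12, 0, 0, 0, 0],
    [0, 0, 0.12, 0, 0, 0, 0],
    [0, 0, 0.12, 0, 0, 0, 0],
    [0, 0, 0.12, 0, 0, 0, 0],
    [0, 0, 0.1, 0, 0, 0, 0],
    [0, 0, 0.08, 0, 0, 0, 0]
  ]
}}

```text
time_s: 16.23
position: [0.558, 0.1585, 0.2212]
tool_rot: [[-0.99, -0.138, 0.0], [-0.138, 0.99, 0.0], [-0.0, -0.0, -1.0]]
contact_force: [-0.9, -0.3, -6.6]
opening: 0.0131
gripper_force: 58.5
```

Request:
{"name": "move_arm", "arguments": {
  "increments": [
    [0, 0, 0.06, 0, 0, 0, 0],
    [0, 0, 0.03, 0, 0, 0, 0],
    [0, 0, 0, 0, 0, 0, 0],
    [0, 0, 0, 0, 0, 0, 0],
    [0, 0, 0, 0, 0, 0, 0],
    [0, 0, 0, 0, 0, 0, 0],
    [0, 0, 0, 0, 0, 0, 0],
    [0, 0, 0, 0, 0, 0, 0]
  ]
}}

```text
time_s: 17.23
position: [0.558, 0.1585, 0.2295]
tool_rot: [[-0.99, -0.138, -0.0], [-0.138, 0.99, 0.0], [0.0, 0.0, -1.0]]
contact_force: [-0.3, 0.5, -7.3]
opening: 0.0129
gripper_force: 58.5
```

```bash
python3 - <<'E'
from h import *
np.set_printoptions(precision=4,suppress=True)
im,d,C,P=take("side","g.png"); s=ctrl.state(); print(s["time_s"],s["position"],s["contact_force"],s["moment"],s["opening"],s["gripper_force"],s["joint_vel"])
o=P; 
im2,d2,C2,P2=take("wrist"); 
for n,D,Q in(("side",d,P),("wrist",d2,P2)):
    z=Q[...,2]; m=(D>0)&(abs(Q[...,0]-.559)<.1)&(abs(Q[...,1]-.158)<.07)&(abs(z-.160)<.012); q=Q[m]-[.559,.158,0]
    m2=abs(q[:,2]-np.median(q[:,2]))<.006; q=q[m2]
    c,sn=np.cos(.1366),np.sin(.1366); A=np.c_[q[:,0]*c+q[:,1]*sn,-q[:,0]*sn+q[:,1]*c,np.ones(len(q))]
    print(n,len(q),"slopes x,y,z0",np.linalg.lstsq(A,q[:,2],rcond=None)[0])
z=P2[...,2];v=d2>0
for a in(-62,62):
    for b in(-25,25):
        x,y=.559+(a*c-b*sn)/1e3,.1585+(a*sn+b*c)/1e3
        m=v&(np.hypot(P2[...,0]-x,P2[...,1]-y)<.015)&(z>.22)&(z<.25); print(a,b,m.sum(),np.median(P2[m],0) if m.sum() else "")
cv2.imwrite("pics/g2.png",cv2.resize(im[40:240,200:440,::-1],(720,600)))
E
```

```text
17.275 [0.558  0.1585 0.2295] [ 0.0851  1.0746 -6.3589] [ 0.0397 -0.0142 -0.0582] 0.01326270815225524 58.48334848880768 [ 0.0009  0.0009 -0.0008  0.0001 -0.0005 -0.0044]
side 1009 slopes x,y,z0 [0.0017 0.0126 0.1615]
wrist 16694 slopes x,y,z0 [-0.0033 -0.0005  0.1602]
-62 -25 1542 [0.5009 0.1265 0.2292]
-62 25 1548 [0.4941 0.1745 0.2291]
62 -25 0 
62 25 0
```

View pics/g2.png

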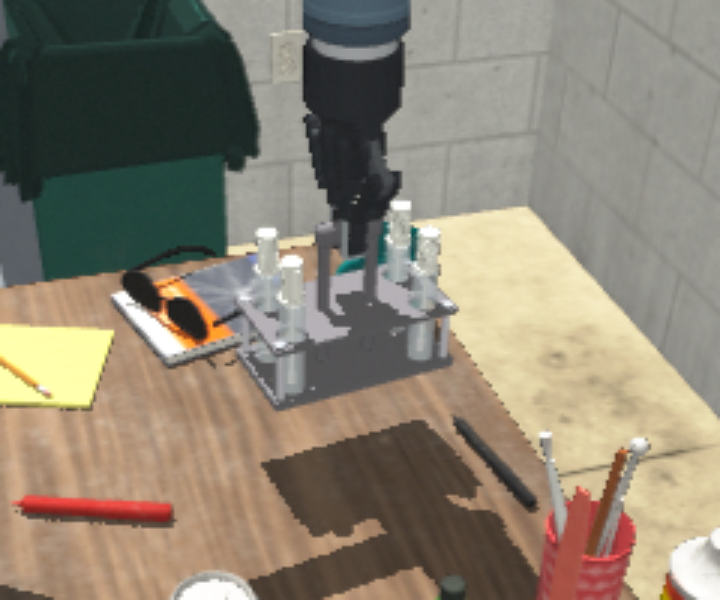

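The picture shows the carrier clear of the table and level, with four capped tubes at (266,240), (291,265), (400,215) and (428,240). It is 100 mm up and still.

```bash
python3 -c "
from plant import ctrl
print(ctrl.sign_off())"
```

```text
the job is handed in; nothing more can be done
None
```

The swab is snapped home in the open tube and released. The arm is holding the carrier level and still by its handle, about 10 cm above the table with all four tubes in it, and the job was handed in at about 17 s.

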